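Click the microscope holder onto its stand and prove the catch

TASK

Fit the microscope holder on its stand: start its sleeve on the top of the column, with the ring arm over the stand's front (the side with the scale marks), and let go of it; then press it down gently until the ball catch clicks in and the sleeve is home on the height stop, without forcing it. Then prove that the catch holds: lift the whole stand a few centimetres by the holder alone, keep it up for a second, and set it gently back down where it stood. Leave the other things as they are.

Things in the scene. Friction and masses are not known exactly. Their poses are not given: they have to be found in the camera images.
- stand: Loose stand, 0.69 to 0.8 kg: grey foot 120 x 100 mm (x, y), 14 mm thick, with an upright square aluminium column in its middle, 25 x 25 mm, top 170 mm above the desk, the last 6 mm tapering to 17 mm square. Origin: centre of the foot's underside, on the column's axis; z up. Its front is -x, where the column bears fine dark scale marks; the back (+x) face has a slot with the height stop.
- column_top (a point): Centre of the column's top face, 170 mm above the stand's underside.
- column_back (a point): Middle of the column's back (+x) face, 100 mm above the stand's underside. Clamped in the slot there, behind the column, is the height stop: a ledge with a rubber buffer, standing out 10 mm, and 34 mm above it a 20 mm steel ball, sprung outward, 7 mm proud. It may be set at any height: buffer 50 to 87 mm, ball 84 to 120 mm above the underside. The setting is not measured; it must be felt.
- holder: Loose holder, 0.13 to 0.18 kg: upright square sleeve 46 x 46 x 128 mm, grey with a flat closed black cap (top 7 mm, 48 mm square) and an arm on its -x side with a ring. Origin: centre of the sleeve's open lower end, z up; it starts standing on this end on the desk. Bore 27 mm square, 121 mm deep, with a channel for the ball in the +x wall. The plain y sides, 46 mm apart, are free to grip.
- ring_centre (a point): Centre of the holder's black ring (54 mm outside, 26 mm high), 85 mm from the sleeve's axis towards the holder's -x and 44 mm above its lower end; its thumb screw reaches to 126 mm.
- holder_mouth (a point): The sleeve's lower end (the holder's origin). A sprung brake shoe in the bore rubs on the column: sliding on takes up to 8 N over the first 25 mm, then under 4 N, and the sleeve stays where it is let go. To start it, bring this point 40 to 50 mm below the column's top (120 to 130 mm above the stand's underside) and let go. Home on the buffer it lies 50 to 87 mm above the underside.
- holder_top (a point): Centre of the flat cap, 128 mm above the sleeve's lower end: press here. The push is 0 to 3 N, rises to 4 to 10 N over 18 mm as the ball is forced in, falls to 0 to 4 N for 5 mm; then the ball springs out and draws the sleeve the last 10 mm home (the click) onto the buffer (6 N per mm, 5 mm at most). A pull of over 10 N frees it, more than the stand weighs; unclicked, the stand slips out.
- stamp: Wooden hand stamp, 34 mm wide, 68 mm tall, standing; origin at the centre of its underside. A bystander.
- loupe: Small black stand loupe, 38 mm wide, 41 mm tall; origin at the centre of its underside. A bystander.
- slide_box: Carton of glass slides, 33 x 86 x 46 mm, white with a light blue lid; origin at the centre of its underside. A bystander.
- desk: The dark desk, its top at z = 0 (the origin lies on the floor). The stand must not be pressed on it with more than 45 N, its own 8 N included.

How it is judged:
By the outcome, as a careful person would: the job done as asked, in the order asked, and still so for the second after the job is handed in, with the robot touching nothing.
It also fails if it takes over 69 s, if anything falls off the work surface, if the arm or the gripper's body presses on something with over 40 N, if the wrist force passes 120 N, or if a joint passes its speed limit or range.

ROBOT

A 6-joint arm with a two-finger parallel gripper is mounted at the origin on a cart in front of the work surface, level with it; the furniture and walls round the work are solid. World frame = base frame: x ahead of the robot, y to its left, z up, the work surface at z = 0. Lengths are in m, angles in rad, forces in N, time in s.
With the tool pointing down it reaches from about 0.325 to 0.85 m from the base axis. Payload 15.5 kg.
Tool frame: the origin (TCP) lies midway between the tips of the shut fingers; the grasp point (between the pads) lies behind it (hold_point_z is the z of the grasp point in the tool frame, in m); z points along the fingers, y is the line along which they close (so a half turn about z gives the same grasp; the last joint's range is limited). The gripper opens to 91 mm and grips with 3 to 60 N. Pads are 32 mm wide; open, the fingers measure 118 mm over their backs; the gripper's body (76 mm by 178 mm) begins 60 mm behind the grasp point.
Start: joints at [-1.216, 0.494, 1.345, -0, 1.302, -0.096], TCP at [0.272, -0.563, 0.214] pointing down, gripper open.
Joint ranges: [-2.91, 2.91], [-0.82, 2.16], [0.22, 2.67], [-1.22, 4.37], [0.12, 2.79], [-3.08, 3.08]. Speed limits (rad/s): [1.89, 1.89, 2.57, 3.01, 3.01, 3.01].

INTERFACE

Orientations are given as a 3x3 rotation matrix whose columns are the frame's x, y, z axes.
In Python, from rig import * gives the robot as it stands.
- The arm moves only by the shell command python3 -m pendant 'ROWS' [FORCE]. ROWS is JSON, a list of rows, each a list of 7 numbers: the shift along the world's x, y, z in m, then the turn, a rotation vector about the world's x, y, z in rad, then the closure, from -1 (fully open) to 1 (shut). A call has 1 to 20 rows; each row shifts and turns the commanded pose from where the row before left it; what a row does not reach is not made up. A row lasts 1/8 s, in which the tool goes at most 62.5 mm and 10.7 degrees, less where a joint would pass 70% of its speed; a pose out of reach is approached as far as the arm can. A call with a gripper value outside its range is refused whole. The fingers move at their own pace and stop on an object; FORCE is the grip in N (left out, the last holds). Time passes only in rows, so rows that do not move let the fingers close. It gives the time, the measured TCP pose, the force and the opening at its end, in the units of the state.
- get_state(): the state, without advancing time (a new reading comes with each control period).
- read_camera(name): name is "scene" or "top"; returns the picture (480x640x3 uint8, red, green, blue); there is no depth.
- camera_params(name): a dict with "intrinsics" (3x3 intrinsics, pixels), "distortion" ([k1, k2, p1, p2, k3] as OpenCV has them; the pictures are not rectified), "rvec" (rotation vector, rad) and "tvec" (3), from world to camera coordinates, as OpenCV has them. Camera axes: x right, y down, z forward; pixel columns grow to the right and rows downward; lengths in m; the calibration is good to about 2 mm. A picture is of the moment at which its call begins. camera_params takes no time and is no camera call.
- job_done(): hands the job in, once; it reports no verdict.
The state is a dict: "clock": time; "joints": joint angles; "dq": joint speeds; "joint_torque": joint torques, N m; "ee_pos": TCP position; "orientation": TCP orientation; "contact_force": force on the tool from outside, world axes, zero at the start; "torque": the same for the moment, N m; "finger_gap": finger opening in m.
Only numpy, scipy, OpenCV 4.12 (cv2) and the standard library are available. Lean on these libraries where they do the work, as an engineer would, in place of code of your own. Each camera call takes 0.05 s, during which the arm holds its last target. There are 200 camera calls.

## Working session

There is one attempt and no reset: what is moved stays moved. The work goes in short steps, Python scripts to look and compute and a shell command to move; the robot and the scene stay as the last step left them, time stands still between calls to the robot, and variables do not carry over. Pictures are saved under pics/ and viewed, on a budget of 10 in all, crops included, one or two more only if the job needs it, and the job is handed in when it is done.

```bash
ls; mkdir -p pics; python3 - <<'E'
from rig import *
import cv2
s=get_state(); print({k:s[k] for k in('clock','ee_pos','orientation','finger_gap')}); 
try: print(hold_point_z)
except Exception as e: print(e)
for n in("scene","top"):
    cv2.imwrite(f"pics/{n}0.png",read_camera(n)[:,:,::-1]); print(n,camera_params(n))
E
```

```text
pics
{'clock': 0.0, 'ee_pos': array([ 0.27218719, -0.56221784,  0.21333899]), 'orientation': array([[ 9.00091535e-01,  4.35700650e-01, -4.15882481e-04],
       [ 4.35700834e-01, -9.00090848e-01,  1.11763543e-03],
       [ 1.12622468e-04, -1.18717453e-03, -9.99999289e-01]]), 'finger_gap': 0.09096881305418505}
-0.0188
scene {'intrinsics': array([[547.0337048 ,   0.        , 315.86411588],
       [  0.        , 547.0337048 , 234.7065369 ],
       [  0.        ,   0.        ,   1.        ]]), 'distortion': array([0.05701921, 0.        , 0.        , 0.        , 0.        ]), 'rvec': array([ 2.47348127, -1.021201  ,  0.25473464]), 'tvec': array([-0.36867952,  0.23195792,  1.6305045 ])}
top {'intrinsics': array([[446.35832132,   0.        , 321.68722863],
       [  0.        , 446.35832132, 232.8368799 ],
       [  0.        ,   0.        ,   1.        ]]), 'distortion': array([-0.06842909,  0.        ,  0.        ,  0.        ,  0.        ]), 'rvec': array([ 2.15450158, -2.20015049,  0.07625976]), 'tvec': array([0.05503283, 0.52275875, 1.39768939])}
```

View pics/scene0.png

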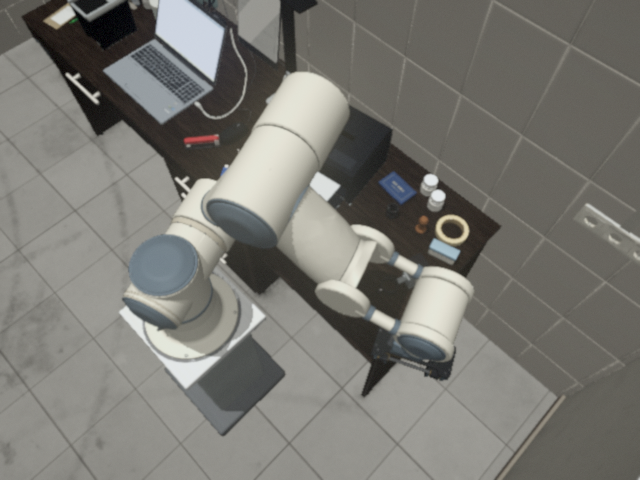

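View pics/top0.png

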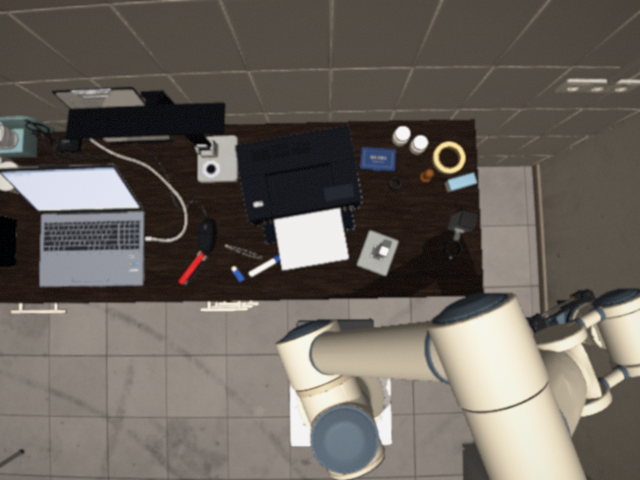

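The top view shows the stand's foot at about (378,252), with the column top at about (383,250). The holder's cap is at about (463,217) and its ring at about (452,248). The arm hides both in the scene view. Next I'll enlarge this area.

```bash
cat > h.py <<'E'
import numpy as np, cv2
from rig import *
def ray(n,uv):
    p=camera_params(n);R=cv2.Rodrigues(p['rvec'])[0]
    q=cv2.undistortPoints(np.array(uv,float).reshape(-1,1,2),p['intrinsics'],p['distortion']).reshape(-1,2)
    return -R.T@p['tvec'], np.c_[q,np.ones(len(q))]@R
def onz(n,uv,z):
    c,d=ray(n,uv); return c+d*((z-c[2])/d[:,2])[:,None]
def proj(n,P):
    p=camera_params(n); return cv2.projectPoints(np.array(P,float).reshape(-1,1,3),p['rvec'],p['tvec'],p['intrinsics'],p['distortion'])[0].reshape(-1,2)
E
python3 - <<'E'
from h import *
im=cv2.imread('pics/top0.png'); print(ray('top',[[320,240]])[0])
c=im[190:300,345:495]; hsv=cv2.cvtColor(c,cv2.COLOR_BGR2HSV)
# foot
m=((hsv[:,:,2]>120)&(np.arange(150)[None]<65)).astype(np.uint8)
k=max(cv2.findContours(m,0,2)[0],key=cv2.contourArea); r=cv2.minAreaRect(k); b=cv2.boxPoints(r)+[345,190]
print(r,b); P=onz('top',b,.014); print(P, P.mean(0),np.linalg.norm(np.diff(P,axis=0),axis=1))
big=np.clip(cv2.resize(c,None,fx=5,fy=5,interpolation=cv2.INTER_CUBIC).astype(float)*1.6,0,255).astype(np.uint8)
for i in range(0,150,10): cv2.putText(big,str(345+i),(i*5,8),0,.3,(0,255,255)); cv2.line(big,(i*5,10),(i*5,16),(0,255,255))
for i in range(0,110,10): cv2.putText(big,str(190+i),(0,i*5+4),0,.3,(0,255,255))
cv2.imwrite('pics/topcrop.png',big)
E
```

```text
[0.41268122 0.03342567 1.43471875]
((32.293128967285156, 62.60856628417969), (31.04990577697754, 37.058441162109375), 20.323137283325195) [[356.29915905 264.59228516]
 [369.17008591 229.84077072]
 [398.28709793 240.62484741]
 [385.41617203 275.37635803]]
[[ 0.42086227 -0.06368472  0.014     ]
 [ 0.53068795 -0.10771107  0.014     ]
 [ 0.4942007  -0.19967864  0.014     ]
 [ 0.38472123 -0.15517062  0.014     ]] [ 0.45761804 -0.13156126  0.014     ] [0.1183216  0.09894117 0.11818088]
```

View pics/topcrop.png

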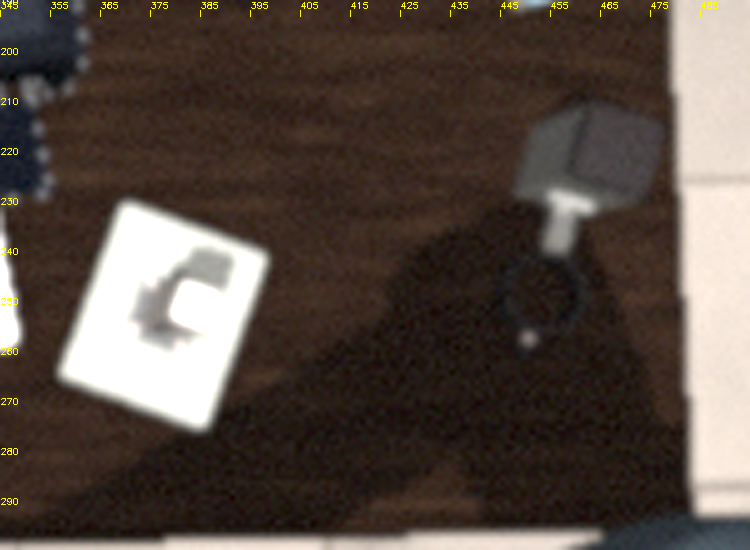

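The crop shows the foot's corners clearly, with side lengths of 118 x 99 mm, which fits. The cap is at about (468,219), the ring at about (453,249) and the thumb screw at (450,257). The grey patch at (386,243) beside the column could be the height stop, or it could be a shadow. I'll compute the poses and test both stand directions.

```bash
python3 - <<'E'
from h import *
c,d=ray('scene',[[320,240]]);print('scenecam',c)
cap=onz('top',[[468,219.5]],.128)[0]; ring=onz('top',[[453,249]],.05)[0]; scr=onz('top',[[450.3,257.5]],.044)[0]
print(cap,ring,scr, ring-cap,np.linalg.norm((ring-cap)[:2]),np.linalg.norm((scr-cap)[:2]))
v=cap-scr; print('yaw holder deg',np.degrees(np.arctan2(v[1],v[0])))
ct=onz('top',[[384.5,251]],.17)[0];print('coltop',ct)
F=np.array([.4576,-.1316,0])
for yaw in(-21.9,158.1):
    a=np.radians(yaw);R=np.array([[np.cos(a),-np.sin(a),0],[np.sin(a),np.cos(a),0],[0,0,1]])
    L=[[0,0,.014],[0,0,.17],[.0225,0,.05],[.0225,0,.087],[.0195,0,.084],[.0195,0,.12]]
    P=F+np.array(L)@R.T
    print(yaw,proj('top',P).round(1).tolist()); print(proj('scene',P).round(1).tolist())
print('holder in scene',proj('scene',[cap,ring]))
im=cv2.imread('pics/top0.png')[208:234,446:482]
print(cv2.cvtColor(im,cv2.COLOR_BGR2GRAY)[::2])
E
```

```text
scenecam [-0.13566407 -0.66094214  1.54694045]
[ 0.54569035 -0.39011438  0.128     ] [ 0.46230856 -0.3639005   0.05      ] [ 0.43618137 -0.35600591  0.044     ] [-0.08338179  0.02621388 -0.078     ] 0.08740532260869133 0.11469787808257288
yaw holder deg -17.30010193256872
coltop [ 0.45665495 -0.13395716  0.17      ]
-21.9 [[377.3, 252.6], [383.7, 250.7], [381.2, 245.4], [382.7, 244.8], [382.2, 245.7], [383.7, 245.1]]
[[331.2, 241.9], [332.5, 217.2], [338.2, 234.1], [338.6, 228.4], [337.6, 229.2], [338.1, 223.4]]
158.1 [[377.3, 252.6], [383.7, 250.7], [376.2, 259.0], [377.5, 258.7], [377.8, 257.8], [379.2, 257.5]]
[[331.2, 241.9], [332.5, 217.2], [324.9, 239.1], [325.0, 233.4], [325.9, 233.6], [326.1, 227.8]]
holder in scene [[418.357993   261.20411298]
 [388.88527251 284.84480576]]
[[ 28  28  31  32  30  28  31  30  32  30  31  26  28  22  20  20  25  23
   25  27  28  31  30  25  31  27  27  28  25  27  26  28  42  78 113 135]
 [ 29  29  32  30  34  35  32  31  36  30  27  21  22  27  24  25  25  33
   30  31  27  28  24  26  30  31  32  31  33  32  29  32  31  53  95 129]
 [ 32  33
[... 930 characters left out ...]
  48  40  39  42  46  46  47
   48  47  44  47  44  45  45  43  47  46  46  41  33  32  31  54  92 126]
 [ 32  31  42  48  50  53  52  56  55  60  59  60  55  52  49  46  43  41
   41  38  41  42  45  43  45  46  45  45  42  34  27  28  33  49  85 119]
 [ 27  38  47  54  54  56  56  61  80 100 110 105  96  88  76  69  61  58
   52  49  52  48  46  40  41  44  40  40  32  28  25  21  26  40  75 115]
 [ 22  26  24  28  28  33  39  51  71  98 120 133 137 137 132 127 117  96
   73  60  56  56  50  50  43  41  37  28  29  24  27  25  27  28  54 100]
 [ 17  15  17  22  13  16  17  27  43  75 104 116 114 102  96  98  99  82
   57  41  36  33  31  32  31  31  31  32  34  32  31  36  31  31  55 100]]
```

```bash
python3 -m pendant '[[0.011,0.057,0.02,0,0,0,-1],[0.011,0.057,0.02,0,0,0,-1],[0.011,0.057,0.02,0,0,0,-1],[0.011,0.057,0.02,0,0,0,-1],[0.011,0.057,0.02,0,0,0,-1],[0.011,0.057,0.02,0,0,0,-1],[0.011,0.057,0.02,0,0,0,-1],[0.011,0.057,0.02,0,0,0,-1],[0.011,0.057,0.02,0,0,0,-1],[0.011,0.057,0.02,0,0,0,-1],[0.011,0.057,0.02,0,0,0,-1],[0.011,0.057,0.02,0,0,0,-1]]'
python3 - <<'E'
from h import *
im=read_camera('scene'); cv2.imwrite('pics/s1.png',im[:,:,::-1]); cv2.imwrite('pics/t1.png',read_camera('top')[:,:,::-1])
c=im[190:310,290:450,::-1]
big=np.clip(cv2.resize(c,None,fx=5,fy=5,interpolation=cv2.INTER_CUBIC).astype(float)*1.3,0,255).astype(np.uint8)
for i in range(0,160,10): cv2.putText(big,str(290+i),(i*5,8),0,.3,(0,255,255))
for i in range(0,120,10): cv2.putText(big,str(190+i),(0,i*5+4),0,.3,(0,255,255))
cv2.imwrite('pics/s1crop.png',big)
E
```

```text
clock: 1.6
ee_pos: [0.404, 0.1234, 0.4545]
orientation: [[0.9, 0.436, 0.0], [0.436, -0.9, -0.0], [0.0, 0.0, -1.0]]
contact_force: [2.1, -0.8, 0.2]
finger_gap: 0.091
```

View pics/s1crop.png

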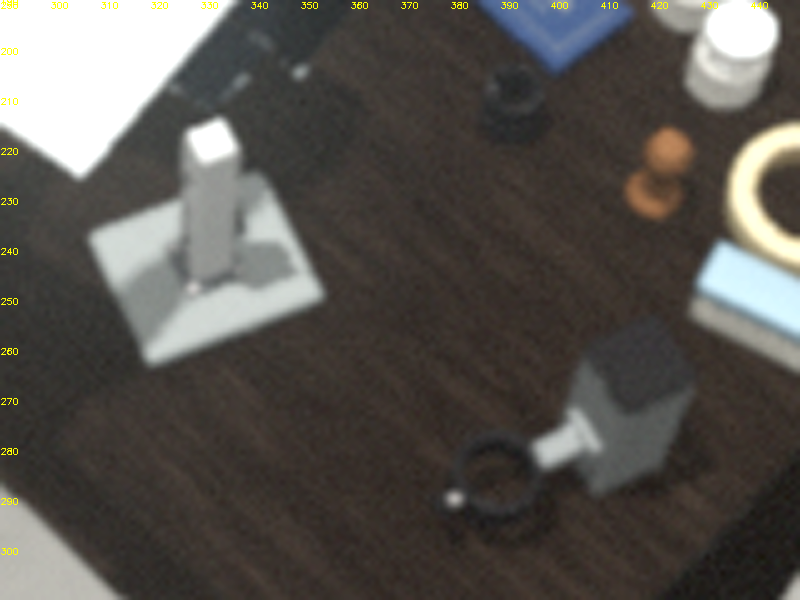

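The scene crop shows the column clear of the arm, with its top at (331,216) and its base at (331,243). The cap is at about (416,262), the ring at (389,284) and the thumb screw at (379,289). To tell front from back, I'll zoom in on the column in both views.

```bash
python3 - <<'E'
from h import *
a=cv2.imread('pics/s1.png')[208:256,312:352]; b=cv2.imread('pics/top0.png')[232:272,358:398]
A=cv2.resize(a,(400,480),interpolation=cv2.INTER_CUBIC);B=cv2.resize(b,(400,400),interpolation=cv2.INTER_CUBIC)
o=np.zeros((480,800,3),np.uint8);o[:,:400]=A;o[:400,400:]=B
F=np.array([.4576,-.1316,0])
cv2.imwrite('pics/zz.png',o)
E
```

```text
(no output)
```

View pics/zz.png

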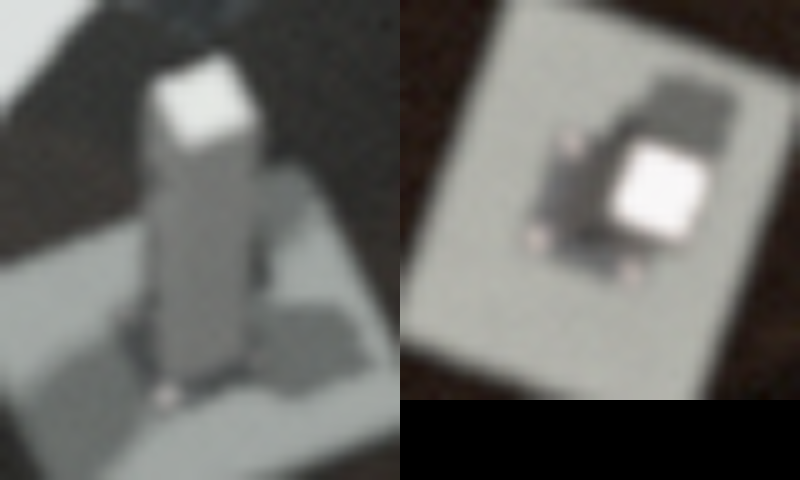

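The column base and its four-screw plate look symmetric. The dark ledge shows only on the column's right edge in the scene view, at (338.5,234), which matches the prediction for stand yaw -21.9° (front facing the robot). The column top projects to within 0.3 px in both views, so the stand is located. Next I'll refine the holder.

```bash
python3 - <<'E'
from h import *
a=cv2.imread('pics/s1.png')[248:298,370:435]; b=cv2.imread('pics/t1.png')[205:265,440:485]
f=lambda i,k:np.clip(cv2.resize(i,None,fx=k,fy=k,interpolation=cv2.INTER_CUBIC).astype(float)*2.2,0,255).astype(np.uint8)
A=f(a,6);B=f(b,8)
def tick(I,k,x0,y0,w,h):
    for i in range(0,w,5): cv2.putText(I,str(x0+i),(int((i+.5)*k)-8,8),0,.28,(0,255,255)); cv2.line(I,(int((i+.5)*k),10),(int((i+.5)*k),14),(0,255,255))
    for i in range(0,h,5): cv2.putText(I,str(y0+i),(0,int((i+.5)*k)+3),0,.28,(0,255,255))
tick(A,6,370,248,65,50);tick(B,8,440,205,45,60)
o=np.zeros((480,760,3),np.uint8);o[:300,:390]=A;o[:480,400:760]=B
cv2.imwrite('pics/hz.png',o)
E
```

```text
(no output)
```

View pics/hz.png

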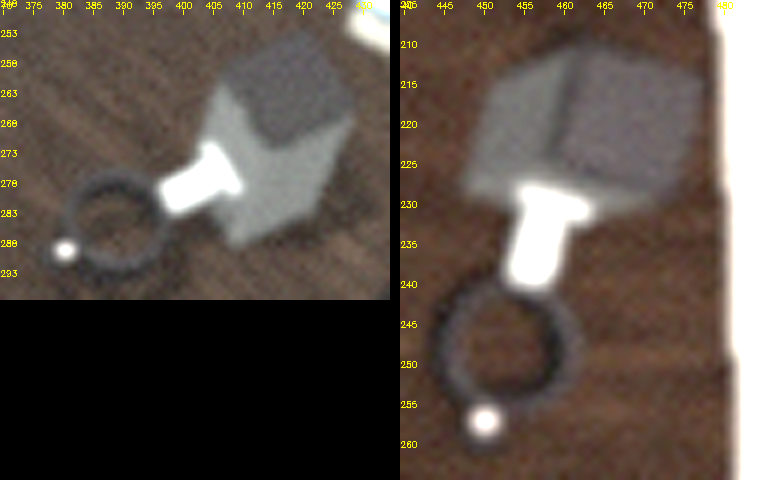

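The zoom gives four cap corners and the thumb screw in each view: the screw is at (380.5,289.2) in scene and (450,257.1) in top.

```bash
python3 - <<'E'
from h import *
S=np.array([[419.8,252.5],[428.8,263.7],[415.3,272.5],[406.5,260.5]]);T=np.array([[461.6,209.8],[477.25,213.9],[473.6,228.5],[458.6,224.5]])
for n,Q,s in(('scene',S,[380.5,289.2]),('top',T,[450,257.1])):
    P=onz(n,Q,.128); e=np.roll(P,-1,0)-P; an=np.degrees(np.arctan2(e[:,1],e[:,0]))
    print(n,P.round(4).tolist(),P.mean(0),np.linalg.norm(e,axis=1),(an%90).round(1))
    sc=onz(n,[s],.046)[0];v=P.mean(0)-sc;print('screw',sc,np.hypot(*v[:2]),np.degrees(np.arctan2(v[1],v[0])))
s=get_state();print(s['ee_pos'],s['orientation'][:,1])
E
```

```text
scene [[0.5699, -0.3751, 0.128], [0.5607, -0.4161, 0.128], [0.5124, -0.4069, 0.128], [0.5234, -0.3648, 0.128]] [ 0.54161582 -0.39072318  0.128     ] [0.0420291  0.04914105 0.0434386  0.04766398] [77.3 79.2 75.4 77.6]
screw [ 0.43597006 -0.3549201   0.046     ] 0.11154769931106082 -18.72138990683838
top [[0.5749, -0.3723, 0.128], [0.5618, -0.4187, 0.128], [0.5186, -0.4056, 0.128], [0.5314, -0.3613, 0.128]] [ 0.54670267 -0.38948372  0.128     ] [0.04815386 0.04508942 0.04606412 0.044875  ] [74.2 73.2 73.9 75.8]
screw [ 0.4374146  -0.35455338  0.046     ] 0.11473451668725078 -17.724771570857307
[0.40489164 0.12617995 0.45521911] [ 4.41053497e-01 -8.97480630e-01 -5.76000740e-04]
```

```bash
python3 -m pendant '[[0.0141,-0.0516,-0.0175,0,0,-0.0754,-1],[0.0141,-0.0516,-0.0175,0,0,-0.0754,-1],[0.0141,-0.0516,-0.0175,0,0,-0.0754,-1],[0.0141,-0.0516,-0.0175,0,0,-0.0754,-1],[0.0141,-0.0516,-0.0175,0,0,-0.0754,-1],[0.0141,-0.0516,-0.0175,0,0,-0.0754,-1],[0.0141,-0.0516,-0.0175,0,0,-0.0754,-1],[0.0141,-0.0516,-0.0175,0,0,-0.0754,-1],[0.0141,-0.0516,-0.0175,0,0,-0.0754,-1],[0.0141,-0.0516,-0.0175,0,0,-0.0754,-1],[0,0,0,0,0,0,-1],[0,0,0,0,0,0,-1]]'
python3 -c "
from rig import *;import numpy as np
s=get_state();o=s['orientation'];print(s['ee_pos'],o,np.degrees(np.arctan2(o[1,1],o[0,1])),s['contact_force'])"
```

```text
clock: 3.2
ee_pos: [0.5448, -0.3945, 0.2785]
orientation: [[0.954, -0.299, -0.001], [-0.299, -0.954, 0.001], [-0.001, -0.001, -1.0]]
contact_force: [0.5, 1.1, -0.2]
finger_gap: 0.0913
[ 0.54475217 -0.39448456  0.27850887] [[ 9.54378762e-01 -2.98597752e-01 -7.48945911e-04]
 [-2.98597118e-01 -9.54378873e-01  8.52622784e-04]
 [-9.69369402e-04 -5.90091987e-04 -9.99999356e-01]] -107.37340345502938 [ 0.51620385  1.09842304 -0.19629343]
```

```bash
python3 -m pendant '[[0.001,0.0045,-0.03,0,0,0,-1],[0,0,-0.035,0,0,0,-1],[0,0,-0.035,0,0,0,-1],[0,0,-0.035,0,0,0,-1],[0,0,-0.03,0,0,0,-1],[0,0,-0.02,0,0,0,-1],[0,0,-0.018,0,0,0,-1],[0,0,0,0,0,0,-1],[0,0,0,0,0,0,0.2],[0,0,0,0,0,0,0.5],[0,0,0,0,0,0,1],[0,0,0,0,0,0,1],[0,0,0,0,0,0,1],[0,0,0,0,0,0,1]]' 40
```

```text
clock: 4.95
ee_pos: [0.5464, -0.3901, 0.076]
orientation: [[0.954, -0.299, 0.0], [-0.299, -0.954, -0.0], [0.0, 0.0, -1.0]]
contact_force: [-0.4, 0.6, 1.5]
finger_gap: 0.0476
```

```bash
python3 -m pendant '[[0,0,0,0,0,0,1],[0,0,0,0,0,0,1],[0,0,0.01,0,0,0,1],[0,0,0.02,0,0,0,1],[0,0,0.03,0,0,0,1],[0,0,0.03,0,0,0,1],[0,0,0.03,0,0,0,1],[0,0,0.03,0,0,0,1],[0,0,0.03,0,0,0,1],[0,0,0.02,0,0,0,1],[0,0,0,0,0,0,1]]'
python3 -m pendant '[[-0.004,0.0129,0.002,0,0,-0.007,1],[-0.009,0.0258,0,0,0,-0.008,1],[-0.009,0.0258,0,0,0,-0.008,1],[-0.009,0.0258,0,0,0,-0.008,1],[-0.009,0.0258,0,0,0,-0.008,1],[-0.009,0.0258,0,0,0,-0.008,1],[-0.009,0.0258,0,0,0,-0.008,1],[-0.009,0.0258,0,0,0,-0.008,1],[-0.009,0.0258,0,0,0,-0.008,1],[-0.009,0.0258,0,0,0,-0.008,1],[-0.004,0.0129,0,0,0,0,1],[0,0,0,0,0,0,1],[0,0,0,0,0,0,1]]'
python3 - <<'E'
from h import *
s=get_state();o=s['orientation'];print(s['ee_pos'],np.degrees(np.arctan2(o[1,1],o[0,1])),s['contact_force'],s['torque'])
a=read_camera('scene')[:,:,::-1];b=read_camera('top')[:,:,::-1]
cv2.imwrite('pics/s2.png',a);cv2.imwrite('pics/t2.png',b)
f=lambda i,k:np.clip(cv2.resize(i,None,fx=k,fy=k,interpolation=cv2.INTER_CUBIC).astype(float)*1.8,0,255).astype(np.uint8)
x0,y0=295,175
A=f(a[y0:y0+85,x0:x0+65],6);B=f(b[225:285,350:415],6)
for i in range(0,65,5):
    cv2.putText(A,str(x0+i),(i*6-5,8),0,.28,(0,255,255));cv2.putText(B,str(350+i),(i*6-5,8),0,.28,(0,255,255))
for i in range(0,85,5):
    cv2.putText(A,str(y0+i),(0,i*6+6),0,.28,(0,255,255));cv2.putText(B,str(225+i),(0,i*6+6),0,.28,(0,255,255))
o=np.zeros((510,790,3),np.uint8);o[:510,:390]=A;o[:360,400:]=B
cv2.imwrite('pics/c2.png',o)
E
```

```text
clock: 6.32
ee_pos: [0.5468, -0.3904, 0.2777]
orientation: [[0.954, -0.299, 0.002], [-0.299, -0.954, -0.002], [0.003, 0.001, -1.0]]
contact_force: [-0.2, 0.1, -2.0]
finger_gap: 0.0476
clock: 7.95
ee_pos: [0.4576, -0.1326, 0.2778]
orientation: [[0.928, -0.373, -0.0], [-0.373, -0.928, -0.0], [0.0, 0.0, -1.0]]
contact_force: [0.0, 0.6, -2.2]
finger_gap: 0.0474
[ 0.4575525  -0.13258834  0.27777537] -111.90188689444163 [ 0.04058349  0.62809422 -2.16270652] [0.07047543 0.05656267 0.00109954]
```

View pics/c2.png

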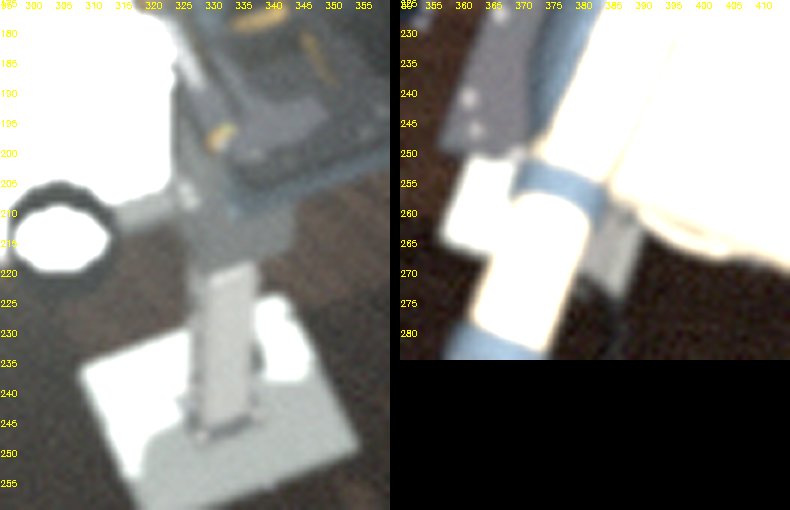

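The holder hangs upright above the column. In scene its ring is centred at about (304.5,212), and the sleeve's lower right corner is at about (342.5,215.5). I'll compare those with the prediction.

```bash
python3 - <<'E'
from h import *
a=np.radians(-21.9);R=np.array([[np.cos(a),-np.sin(a),0],[np.sin(a),np.cos(a),0],[0,0,1]])
m=np.array([.4576,-.1326,.2018])
L=np.array([[-.085,0,.057],[-.085,0,.031],[-.085,-.027,.057],[-.085,.027,.057],[-.112,0,.057],[-.058,0,.057],[.023,-.023,0],[-.023,-.023,0],[-.023,.023,0],[.023,.023,0]])
print(proj('scene',m+L@R.T).round(1).tolist())
for d in([.005,0,0],[0,.005,0]):print((proj('scene',m+R@np.array(d))-proj('scene',m)).round(2))
im=cv2.imread('pics/s2.png',0).astype(int)
print(im[205:228:1,320:348:1][:, ::1])
for y in(208,212,216):print(y,im[y,292:318])
for x in(300,304,308):print(x,im[200:224,x])
E
```

```text
[[305.2, 211.8], [305.3, 216.5], [309.0, 219.7], [301.4, 204.0], [296.0, 215.1], [314.3, 208.4], [343.7, 215.6], [328.9, 221.1], [322.5, 208.2], [337.2, 202.8]]
[[ 1.6  -0.59]]
[[-0.71 -1.39]]
[[206 185 142 104  98 102  98  86  81  79  77  74  74  69  59  56  51  51
   53  52  51  53  55  59  58  59  57  62]
 [163 143 112  93  98 114 112  94  83  80  77  74  72  68  64  60  57  53
   51  55  54  61  61  62  62  61  62  58]
 [115 110 100  94  94 108 110  99  86  81  77  78  72  68  64  60  60  58
   61  58  62  60  62  61  62  57  56  53]
 [104 102 104  97  94 101 113 109  91  78  77  75  74  70  66  63  64  61
   60  63  65  63  66  62  60  55  50  50]
 [103 101 100  94  84  93 103  96  84  78  76  75  77  79  73  65  63  63
   64  64  68  67  69  67  60  53  53  48]
 [ 97  93  88  84  80  79  81  82  77  78  74  77  77  83  78  71  66  65
   67  70  69  72  73  66  58  53  51  50]
 [ 86  79  77  75  72  73  74  73  75  74  74  76  76  80  75  71  69  71
   71  73  76  72  73  70  57  54  54  53]
 [ 72  66  62  65  67  72  75  72  75  77  75  75  76  77  73  74  75  74
   75  72  74 
[... 1726 characters left out ...]
14 116 117 132
  155 164 164 151 129  98  65  44  38  35]]
208 [221 220 220 211 184 137  86  60  52  50  53  56  59  59  54  52  50  51
  59  94 139 160 161 142 123 117]
212 [220 220 212 173 102  75 129 181 208 216 218 220 220 220 218 218 215 202
 167 114  67  59  71  83  88  85]
216 [140 179 193 162  99 115 180 207 216 220 220 221 221 220 220 221 219 215
 204 167 102  59  50  55  57  56]
300 [221 221 221 220 211 166  98  59  52  54 107 176 208 218 220 220 216 195
 151  94  55  49  47  50]
304 [221 221 221 210 162  91  56  52  59 124 194 216 220 220 220 221 221 220
 210 160  85  51  48  46]
308 [221 221 220 220 207 158  88  53  50  57 122 192 215 220 221 221 219 209
 182 126  69  48  46  48]
```

The prediction agrees with the picture to about half a pixel, so the sleeve is centred within 1–2 mm, well inside the taper's capture range. I'll lower it slowly and watch the force.

```bash
python3 -m pendant '[[0,0,-0.015,0,0,0,1],[0,0,-0.012,0,0,0,1],[0,0,-0.006,0,0,0,1],[0,0,-0.005,0,0,0,1],[0,0,-0.004,0,0,0,1],[0,0,0,0,0,0,1]]'
python3 -c "
from rig import *
s=get_state();print(s['ee_pos'],s['contact_force'],s['torque'])"
```

```text
clock: 8.8
ee_pos: [0.4573, -0.132, 0.2358]
orientation: [[0.928, -0.373, -0.0], [-0.373, -0.928, 0.0], [-0.0, -0.0, -1.0]]
contact_force: [0.6, 1.4, -2.2]
finger_gap: 0.0474
[ 0.45729876 -0.13197114  0.23578069] [ 0.61332169  1.36148725 -2.15937996] [ 0.46568697 -0.18168652 -0.04510615]
```

```bash
python3 -m pendant '[[0,0,-0.005,0,0,0,1],[0,0,-0.005,0,0,0,1],[0,0,-0.005,0,0,0,1],[0,0,0,0,0,0,1]]'
python3 -m pendant '[[0,0,-0.005,0,0,0,1],[0,0,-0.005,0,0,0,1],[0,0,-0.005,0,0,0,1],[0,0,-0.005,0,0,0,1],[0,0,0,0,0,0,1],[0,0,0,0,0,0,1]]'
```

```text
clock: 9.3
ee_pos: [0.457, -0.132, 0.2204]
orientation: [[0.928, -0.373, -0.001], [-0.373, -0.928, 0.0], [-0.001, 0.0, -1.0]]
contact_force: [1.0, 0.5, -4.2]
finger_gap: 0.0475
clock: 10.05
ee_pos: [0.4571, -0.1321, 0.2008]
orientation: [[0.928, -0.373, -0.001], [-0.373, -0.928, 0.0], [-0.001, 0.0, -1.0]]
contact_force: [0.0, 0.6, -3.9]
finger_gap: 0.0476
```

```bash
python3 -m pendant '[[0,0,0,0,0,0,0.2],[0,0,0,0,0,0,-0.4],[0,0,0,0,0,0,-1],[0,0,0,0,0,0,-1],[0,0,0,0,0,0,-1],[0,0,0.02,0,0,0,-1],[0,0,0.03,0,0,0,-1],[0,0,0.03,0,0,0,-1],[0,0,0.01,0,0,0,-1],[0,0,0,0,0,0,0],[0,0,0,0,0,0,1],[0,0,0,0,0,0,1],[0,0,0,0,0,0,1],[0,0,0,0,0,0,1],[0,0,0,0,0,0,1],[0,0,0,0,0,0,1]]' 20
python3 - <<'E'
from h import *
s=get_state();o=s['orientation'];print(s['ee_pos'],s['finger_gap'],s['contact_force'],s['torque'])
a=read_camera('scene')[:,:,::-1];cv2.imwrite('pics/s3.png',a)
A=np.clip(cv2.resize(a[165:265,285:395],None,fx=6,fy=6,interpolation=cv2.INTER_CUBIC)*1.3,0,255)
cv2.imwrite('pics/c3.png',A)
E
```

```text
clock: 12.05
ee_pos: [0.4573, -0.132, 0.2909]
orientation: [[0.928, -0.373, 0.0], [-0.373, -0.928, 0.0], [0.0, -0.0, -1.0]]
contact_force: [-0.9, -0.5, -0.1]
finger_gap: 0.0241
[ 0.45731497 -0.13204798  0.29091687] 0.024105082323904917 [-0.86820112 -0.49910954 -0.12153846] [ 0.09419772  0.05772174 -0.03026151][ WARN:0@3.204] global loadsave.cpp:1063 imwrite_ Unsupported depth image for selected encoder is fallbacked to CV_8U.
```

View pics/c3.png

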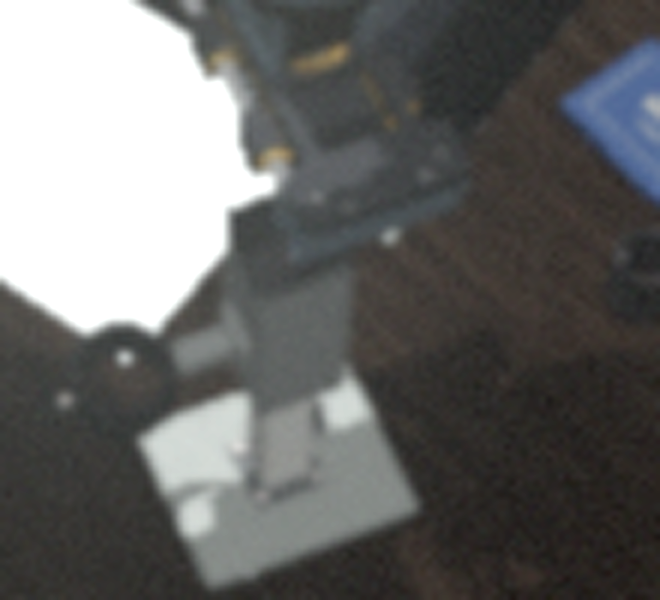

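The holder stays on the column by itself with the ring over the front: ring at (306,227), sleeve end at about y=229. Next I'll press on the cap.

```bash
python3 -m pendant '[[0,0,-0.01,0,0,0,1],[0,0,-0.01,0,0,0,1],[0,0,-0.008,0,0,0,1],[0,0,-0.004,0,0,0,1],[0,0,-0.003,0,0,0,1],[0,0,0,0,0,0,1]]'
python3 -m pendant '[[0,0,-0.003,0,0,0,1],[0,0,-0.003,0,0,0,1],[0,0,-0.003,0,0,0,1],[0,0,-0.003,0,0,0,1]]'
```

```text
clock: 12.85
ee_pos: [0.4573, -0.1321, 0.2559]
orientation: [[0.928, -0.373, -0.0], [-0.373, -0.928, 0.0], [-0.0, 0.0, -1.0]]
contact_force: [0.5, 1.0, 0.0]
finger_gap: 0.0004
clock: 13.35
ee_pos: [0.4573, -0.1321, 0.2437]
orientation: [[0.928, -0.373, 0.0], [-0.373, -0.928, -0.0], [0.0, -0.0, -1.0]]
contact_force: [0.5, -0.4, -0.1]
finger_gap: 0.0005
```

```bash
for i in 1 2; do python3 -m pendant '[[0,0,-0.003,0,0,0,1],[0,0,-0.003,0,0,0,1],[0,0,-0.003,0,0,0,1]]' | egrep 'ee_|contact'; done
```

```text
ee_pos: [0.4573, -0.1321, 0.2347]
contact_force: [-0.4, 0.5, 1.3]
ee_pos: [0.4573, -0.1321, 0.2258]
contact_force: [0.8, 1.0, 3.4]
```

```bash
python3 -m pendant '[[0,0,-0.002,0,0,0,1],[0,0,-0.002,0,0,0,1],[0,0,-0.002,0,0,0,1]]' | egrep 'ee_|contact'; python3 -m pendant '[[0,0,-0.002,0,0,0,1],[0,0,-0.002,0,0,0,1]]' | egrep 'ee_|contact';  python3 -m pendant '[[0,0,-0.002,0,0,0,1],[0,0,-0.002,0,0,0,1]]' | egrep 'ee_|contact'
```

```text
ee_pos: [0.458, -0.1323, 0.2203]
contact_force: [1.3, -0.3, 8.4]
ee_pos: [0.4582, -0.1324, 0.2165]
contact_force: [1.5, -1.1, 9.5]
ee_pos: [0.4582, -0.1324, 0.2124]
contact_force: [2.4, -0.4, 7.6]
```

```bash
for i in 1 2 3; do python3 -m pendant '[[0,0,-0.0015,0,0,0,1],[0,0,0,0,0,0,1]]' | egrep 'clock|ee_|contact'; done
```

```text
clock: 15.22
ee_pos: [0.4578, -0.1323, 0.2106]
contact_force: [2.3, -0.0, 3.2]
clock: 15.48
ee_pos: [0.4573, -0.132, 0.2088]
contact_force: [0.6, -0.6, 0.6]
clock: 15.72
ee_pos: [0.4569, -0.1319, 0.2071]
contact_force: [0.4, -0.2, -0.0]
```

```bash
for i in 1 2 3 4; do python3 -m pendant '[[0,0,-0.0015,0,0,0,1],[0,0,0,0,0,0,1]]' | egrep 'ee_|contact'; done
```

```text
ee_pos: [0.4571, -0.132, 0.2057]
contact_force: [-0.4, 0.8, 0.5]
ee_pos: [0.4572, -0.132, 0.2043]
contact_force: [0.4, -0.1, 0.4]
ee_pos: [0.4572, -0.1321, 0.2028]
contact_force: [0.1, 0.6, -0.3]
ee_pos: [0.4572, -0.132, 0.2013]
contact_force: [-0.2, 0.5, 0.5]
```

```bash
for i in 1 2 3 4; do python3 -m pendant '[[0,0,-0.001,0,0,0,1],[0,0,0,0,0,0,1]]' | egrep 'ee_|contact'; done
```

```text
ee_pos: [0.4573, -0.132, 0.2003]
contact_force: [0.2, -0.1, 0.5]
ee_pos: [0.4573, -0.1321, 0.1994]
contact_force: [-0.2, 0.3, -0.2]
ee_pos: [0.4573, -0.132, 0.1983]
contact_force: [-0.6, -0.3, 0.4]
ee_pos: [0.4573, -0.1321, 0.1973]
contact_force: [-0.3, -0.2, -0.6]
```

```bash
for i in 1 2 3 4; do python3 -m pendant '[[0,0,-0.001,0,0,0,1],[0,0,0,0,0,0,1]]' | egrep 'clock|ee_|contact'; done
```

```text
clock: 17.98
ee_pos: [0.4573, -0.132, 0.1963]
contact_force: [-0.5, 0.0, -1.0]
clock: 18.23
ee_pos: [0.4574, -0.1321, 0.1955]
contact_force: [0.2, -0.1, 2.0]
clock: 18.48
ee_pos: [0.4576, -0.1322, 0.1946]
contact_force: [-1.1, 0.3, 5.5]
clock: 18.73
ee_pos: [0.4578, -0.1323, 0.1939]
contact_force: [-0.7, 0.1, 9.2]
```

The peak of about 9.5 N near z=0.2165 fell to zero. After that there was about 14 mm of free travel, then a stiff buffer (≈5 N/mm) with the cap at about 0.196, so the sleeve end is home at about 68 mm. Now the lift test.

```bash
python3 -m pendant '[[0,0,0.01,0,0,0,1],[0,0,0.02,0,0,0,1],[0,0,0,0,0,0,0],[0,0,0,0,0,0,-1],[0,0,0,0,0,0,-1],[0,0,0,0,0,0,-1],[0,0,0,0,0,0,-1],[0,0,0,0,0,0,-1],[0,0,0,0,0,0,-1],[0,0,0,0,0,0,-1]]'
```

```text
clock: 19.98
ee_pos: [0.4573, -0.1321, 0.2234]
orientation: [[0.928, -0.373, 0.0], [-0.373, -0.928, -0.0], [0.0, 0.0, -1.0]]
contact_force: [0.4, -0.2, -0.1]
finger_gap: 0.0774
```

```bash
python3 -m pendant '[[0,0,-0.02,0,0,0,-1],[0,0,-0.03,0,0,0,-1],[0,0,-0.02,0,0,0,-1],[0,0,-0.007,0,0,0,-1],[0,0,0,0,0,0,0.2],[0,0,0,0,0,0,0.4],[0,0,0,0,0,0,1],[0,0,0,0,0,0,1],[0,0,0,0,0,0,1],[0,0,0,0,0,0,1],[0,0,0,0,0,0,1]]' 45
```

```text
clock: 21.35
ee_pos: [0.4575, -0.132, 0.1466]
orientation: [[0.928, -0.373, 0.0], [-0.373, -0.928, 0.0], [0.0, -0.0, -1.0]]
contact_force: [-0.0, 3.3, 4.9]
finger_gap: 0.0472
```

```bash
python3 -m pendant '[[0,0,0.0005,0,0,0,1],[0,0,0.001,0,0,0,1],[0,0,0.0015,0,0,0,1],[0,0,0.002,0,0,0,1],[0,0,0.0025,0,0,0,1],[0,0,0.003,0,0,0,1],[0,0,0.003,0,0,0,1],[0,0,0.003,0,0,0,1],[0,0,0.003,0,0,0,1],[0,0,0.003,0,0,0,1],[0,0,0.003,0,0,0,1],[0,0,0.003,0,0,0,1],[0,0,0.003,0,0,0,1],[0,0,0.003,0,0,0,1],[0,0,0.003,0,0,0,1],[0,0,0.0025,0,0,0,1],[0,0,0.002,0,0,0,1],[0,0,0.001,0,0,0,1]]'
python3 -m pendant '[[0,0,0,0,0,0,1],[0,0,0,0,0,0,1],[0,0,0,0,0,0,1],[0,0,0,0,0,0,1],[0,0,0,0,0,0,1],[0,0,0,0,0,0,1]]'
python3 - <<'E'
from h import *
a=read_camera('scene')[:,:,::-1];cv2.imwrite('pics/s4.png',a)
A=cv2.resize(a[165:265,285:395],None,fx=6,fy=6,interpolation=cv2.INTER_CUBIC)
cv2.imwrite('pics/c4.png',A)
E
```

```text
clock: 23.6
ee_pos: [0.4573, -0.1321, 0.1895]
orientation: [[0.928, -0.373, 0.0], [-0.373, -0.928, -0.0], [0.0, 0.0, -1.0]]
contact_force: [-0.4, -0.1, -9.8]
finger_gap: 0.0477
clock: 24.35
ee_pos: [0.4573, -0.1321, 0.1894]
orientation: [[0.928, -0.373, -0.0], [-0.373, -0.928, -0.0], [0.0, 0.0, -1.0]]
contact_force: [-0.8, 0.2, -8.6]
finger_gap: 0.0473
```

View pics/c4.png

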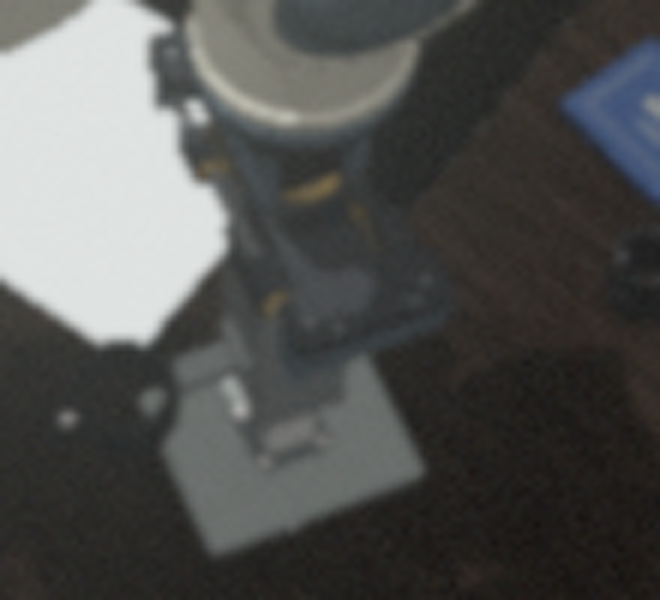

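The foot's front corner rose from (210,587) to (213,557) in the crop. The wrist carries about 8.6–9 N, which is the stand plus holder, so the catch holds. I'll hold a little longer and then lower.

```bash
python3 -m pendant '[[0,0,0,0,0,0,1],[0,0,0,0,0,0,1],[0,0,0,0,0,0,1],[0,0,0,0,0,0,1],[0,0,-0.001,0,0,0,1],[0,0,-0.002,0,0,0,1],[0,0,-0.003,0,0,0,1],[0,0,-0.004,0,0,0,1],[0,0,-0.004,0,0,0,1],[0,0,-0.004,0,0,0,1],[0,0,-0.004,0,0,0,1],[0,0,-0.004,0,0,0,1],[0,0,-0.004,0,0,0,1],[0,0,-0.003,0,0,0,1],[0,0,-0.002,0,0,0,1],[0,0,-0.001,0,0,0,1],[0,0,-0.001,0,0,0,1],[0,0,-0.001,0,0,0,1],[0,0,0,0,0,0,1]]'
for i in 1 2 3 4; do python3 -m pendant '[[0,0,-0.0005,0,0,0,1],[0,0,-0.0005,0,0,0,1],[0,0,0,0,0,0,1]]'| egrep 'ee_|contact'; done
```

```text
clock: 26.78
ee_pos: [0.4573, -0.132, 0.1514]
orientation: [[0.928, -0.373, -0.0], [-0.373, -0.928, 0.0], [-0.0, -0.0, -1.0]]
contact_force: [-0.2, -1.0, -8.6]
finger_gap: 0.0475
ee_pos: [0.4577, -0.1322, 0.1506]
contact_force: [1.9, -0.2, -3.3]
ee_pos: [0.4576, -0.1322, 0.1495]
contact_force: [2.3, 0.1, -2.7]
ee_pos: [0.4576, -0.1322, 0.1486]
contact_force: [3.8, 0.1, 0.9]
ee_pos: [0.4575, -0.1321, 0.1475]
contact_force: [4.7, 0.3, 2.0]
```

```bash
python3 -m pendant '[[0,0,-0.0007,0,0,0,1],[0,0,0,0,0,0,1],[0,0,0,0,0,0,0.2],[0,0,0,0,0,0,-0.4],[0,0,0,0,0,0,-1],[0,0,0,0,0,0,-1],[0,0,0,0,0,0,-1],[0,0,0,0,0,0,-1],[0,0,0.02,0,0,0,-1],[0,0,0.03,0,0,0,-1],[0,0,0.025,0,0,0,-1],[0,0,0,0,0,0,0],[0,0,0,0,0,0,1],[0,0,0,0,0,0,1],[0,0,0,0,0,0,1],[0,0,0,0,0,0,1],[0,0,0,0,0,0,1],[0,0,0,0,0,0,1],[0,0,0,0,0,0,1]]' 20
```

```text
clock: 30.65
ee_pos: [0.4573, -0.1321, 0.2217]
orientation: [[0.928, -0.373, 0.0], [-0.373, -0.928, 0.0], [0.0, -0.0, -1.0]]
contact_force: [0.5, -0.5, -0.3]
finger_gap: 0.014
```

```bash
python3 -m pendant '[[0,0,0,0,0,0,1],[0,0,-0.01,0,0,0,1],[0,0,-0.006,0,0,0,1],[0,0,-0.004,0,0,0,1],[0,0,-0.002,0,0,0,1],[0,0,0,0,0,0,1]]' | egrep 'ee_|contact|gap'; for i in 1 2; do python3 -m pendant '[[0,0,-0.001,0,0,0,1],[0,0,0,0,0,0,1]]' | egrep 'ee_|contact'; done
```

```text
ee_pos: [0.4573, -0.1321, 0.1997]
contact_force: [-0.2, -0.5, 0.1]
finger_gap: 0.0003
ee_pos: [0.4574, -0.1321, 0.1988]
contact_force: [-0.1, 0.2, -0.2]
ee_pos: [0.4573, -0.1321, 0.1977]
contact_force: [0.8, 0.5, -0.3]
```

```bash
for i in 1 2 3; do python3 -m pendant '[[0,0,-0.001,0,0,0,1],[0,0,0,0,0,0,1]]' | egrep 'ee_|contact'; done
```

```text
ee_pos: [0.4573, -0.132, 0.1966]
contact_force: [0.3, 0.5, 0.0]
ee_pos: [0.4573, -0.132, 0.1956]
contact_force: [-0.4, 0.2, 0.4]
ee_pos: [0.4575, -0.1322, 0.1949]
contact_force: [-0.8, 0.6, 4.5]
```

The cap meets the tool at the same height as before (≈0.1955), so it is home. I'll back off and take a last look.

```bash
python3 -m pendant '[[0,0,0.01,0,0,0,1],[0,0,0.03,0,0,0,1],[0,0,0.04,0,0,0,1],[0,0.03,0.05,0,0,0,1],[0,0.05,0.03,0,0,0,1],[0,0.05,0.02,0,0,0,1],[0,0.05,0.02,0,0,0,1],[0,0.05,0,0,0,0,1],[0,0.03,0,0,0,0,1],[0,0,0,0,0,0,1]]' | egrep 'clock|ee_'
python3 - <<'E'
from h import *
a=read_camera('scene')[:,:,::-1];cv2.imwrite('pics/s5.png',a);a0=cv2.imread('pics/s1.png')
A=cv2.resize(a[170:270,290:450],(800,500),interpolation=cv2.INTER_CUBIC)
cv2.imwrite('pics/c5.png',A)
F=np.array([.4576,-.1316,0]);an=np.radians(-21.9);R=np.array([[np.cos(an),-np.sin(an),0],[np.sin(an),np.cos(an),0],[0,0,1]])
P=F+np.array([[-.06,-.05,.014],[.06,-.05,.014],[-.06,.05,.014],[0,0,.196],[-.085,0,.112+.013]])@R.T
print(((proj('scene',P)+.5-[290,170])*5).round())
E
```

```text
clock: 33.9
ee_pos: [0.4569, 0.1296, 0.3952]
[[152. 462.]
 [328. 394.]
 [ 91. 331.]
 [216. 216.]
 [ 81. 326.]]
```

View pics/c5.png

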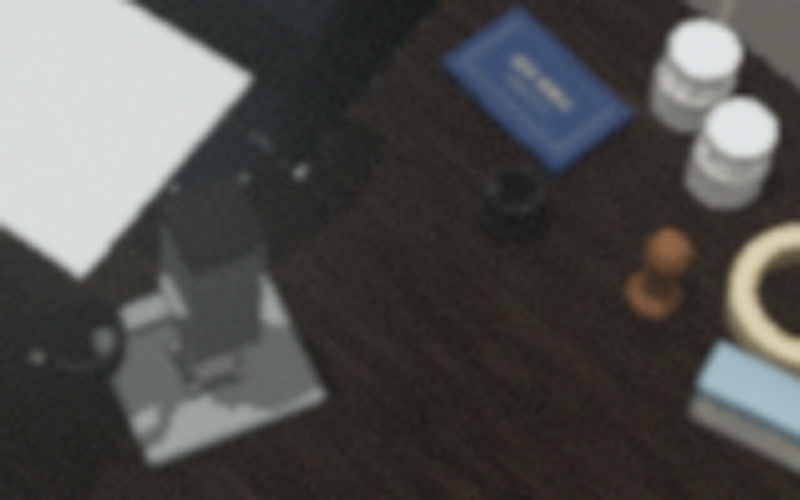

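The foot's corners are at (152,463) and (328,397), within a pixel of where they started. The holder is seated with its ring over the front, and the bystanders haven't moved. I'm handing in.

```bash
python3 -c "
from rig import *
print(job_done())"
```

```text
the job is handed in; nothing more can be done
None
```

The holder is on its stand with the catch clicked in, it passed the lift test, and I handed the job in at about 34 s of the 69 s.

- **Fitting:** I started the sleeve about 45 mm onto the column with the ring over the scale-mark side, then let go. The camera showed it staying there on its own.
- **Pressing:** The push peaked at about 9.5 N, then dropped to zero. After about 14 mm of free travel the sleeve met the buffer, with its lower end about 68 mm above the stand's underside. I pressed to at most about 9 N.
- **Lift test:** I lifted the stand by the holder about 40 mm and held it up for more than 1 s. The wrist carried about 8.6–9 N, and the stand did not slip out. I then lowered it gently.
- **Last checks:** A light press found the cap at the same height as before. In the final picture the foot is within about 1 pixel (3 mm) of where it started, and the bystanders have not moved.
- **Disagreements:**
  - The foot touched down about 4 mm before the height at which I had gripped the holder, probably play in the catch under load, and a further light push took it up.
  - The ledge I saw at the column's edge suggested a buffer height of about 50 mm. I went by the felt 68 mm.

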